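Slide the flanged syringe barrel into the loading stand

TASK

Load the large flanged syringe barrel into the slotted loading stand: keeping it upright, slide it in through the open front of the slot so that its flange passes beneath the slotted plate, all the way home to the closed end of the slot, and let go with it standing there on the stand's base plate. Leave the small barrel and the plain tube where they stand.

Things in the scene. Friction and masses are not known exactly. Their poses are not given: they have to be found in the camera images.
- barrel: Large flanged syringe barrel, white plastic, loose, standing upright on its flange, nozzle up. Round tube 32 mm in diameter; at its foot a round flange 62 mm across, 6 mm thick; 116 mm tall in all, straight side up to 94 mm, thin 10 mm nozzle above 100 mm. About 90 g. Origin at the centre of its underside, z up its axis. Grip the tube about 80 mm up, from any side.
- stand: Metal loading stand, fixed, turned differently each time. Dark base plate 176 (x) by 112 (y) by 6 mm; front half bare. Over the rear half a bright slotted plate 26 to 32 mm above the bench (20 mm free height), walled at sides and back. Slot 46 mm wide along the stand's x, open to -x where it flares to 78 mm. Origin at the centre of the base plate's underside; x points into the slot, z up.
- slot_end (a point): Where the middle of the barrel's underside stands when fully home: in the stand's frame x +40 mm, y 0, on the base plate's top (6 mm above the bench); axes as the stand's, x into the slot. There the tube just touches the slot's closed end, 16 mm on. The slotted plate's front edge is 50 mm before this point, so the flange is still clear of it with the axis 85 mm before.
- small_barrel: Bystander, to be left alone: a small syringe barrel of the same white plastic, tube 23 mm in diameter, flange 38 mm in diameter, 82 mm tall, upright. Origin at the centre of its underside.
- plain_tube: Bystander, to be left alone: a white tube with nozzle, as thick and tall as the large barrel (32 mm, 116 mm) but without any flange, upright. Origin at the centre of its underside.
Mind the look-alikes: they are no part of the job. What is shaped like the barrel but pink or turquoise is not meant.

How it is judged:
At the end, for the whole second after the job is handed in: The large barrel stands upright (within 7 degrees) and at rest on the stand's base plate, its flange under the slotted plate, its axis within 15 mm of the fully-home point along the slot and 12 mm across it, its underside within 5 mm of the base plate's top (x of barrel in the frame of slot_end between -0.015 and 0.01 m and y of barrel in the frame of slot_end between -0.012 and 0.012 m and z of barrel in the frame of slot_end between -0.005 and 0.005 m and angle between barrel's own z axis and vertical below 0.12 rad and linear speed of barrel below 0.02 m/s); the robot touches nothing.
It fails at once if the large barrel is tipped over (more than 35 degrees) (angle between barrel's own z axis and vertical above 0.61 rad).
It fails at once if the small barrel is moved more than 30 mm (distance of small_barrel from where it was at the start of the episode above 0.03 m).
It fails at once if the plain tube is moved more than 30 mm (distance of plain_tube from where it was at the start of the episode above 0.03 m).
It also fails if it takes over 40 s, if anything falls off the work surface, if the arm or the gripper's body presses on something with over 40 N, if the wrist force passes 120 N, or if a joint passes its speed limit or range.

ROBOT

A 6-joint arm with a two-finger parallel gripper is mounted at the origin on a cart in front of the work surface, level with it; the furniture and walls round the work are solid. World frame = base frame: x ahead of the robot, y to its left, z up, the work surface at z = 0. Lengths are in m, angles in rad, forces in N, time in s.
With the tool pointing down it reaches from about 0.3 to 0.775 m from the base axis. Payload 14.6 kg.
Tool frame: the origin (TCP) lies at the very end of the fingers, on their centre line; the grasp point (between the pads) lies 19 mm behind it; y points along the fingers, x is the direction in which the jaws open and shut, and the axes are right-handed (so a half turn about y gives the same grasp; the last joint's range is limited). The gripper opens to 94 mm and grips with 3 to 60 N. Pads are 16 mm wide; open, the fingers measure 119 mm over their backs; the gripper's body (75 mm by 177 mm) begins 78 mm behind the grasp point.
Start: joints at [1.206, 0.3, 1.521, -0, 1.321, -0.067], TCP at [0.161, 0.526, 0.205] pointing down, gripper open.
Joint ranges: [-3.03, 3.03], [-0.79, 2.21], [0.23, 2.52], [-1.04, 4.18], [0, 3.07], [-2.55, 2.55]. Speed limits (rad/s): [2.22, 2.22, 2.57, 3.14, 3.14, 3.14].

INTERFACE

Orientations are given as [roll, pitch, yaw] about the fixed x, y, z axes, in that order (R = Rz(yaw) Ry(pitch) Rx(roll)).
In Python, from station import get_obs, cams, hand_in gives the robot as it stands. The module is installed in compiled form; this text tells all that it offers.
- The arm moves only by the tool step_arm, never from a script. Its argument "plan" is a list of rows, each an object with "grip": the closure, from -1 (fully open) to 1 (shut), so that 0 is half open; "slide": the shift along the tool's x, y, z in m, a list of three; "spin": the turn about the tool's y in degrees. A call has 1 to 20 rows; each row shifts and turns the commanded pose from where the row before left it, along the tool's axes as they then stand; what a row does not reach is not made up. A row lasts 1/12 s, in which the tool goes at most 41.7 mm and 7.16 degrees, less where a joint would pass 70% of its speed; a pose out of reach is approached as far as the arm can. A call is refused whole if a number of a shift passes 0.0417 or a number of a turn 7.16, either way. A call with a gripper value outside its range is refused whole. The fingers move at their own pace and stop on an object; "force" is the grip in N (left out, the last holds). Time passes only in rows, so rows that do not move let the fingers close. It gives the time, the measured TCP pose, the force and the opening at its end, in the units of the state.
- get_obs(): the state, without advancing time (a new reading comes with each control period).
- cams.camera(name): name is "side" or "top" or "wrist"; returns the picture (480x640x3 uint8, blue, green, red); there is no depth.
- cams.calibration(name): a dict with "K" (3x3 intrinsics, pixels), "T" (4x4, takes a point from camera to world coordinates). Camera axes: x right, y up, looking along -z (the intrinsics and any distortion apply to the point x, -y, -z); pixel columns grow to the right and rows downward; lengths in m; the calibration is good to about 2 mm. A picture is of the moment at which its call begins: read the wrist's pose just before it. calibration takes no time and is no camera call; for the wrist camera it gives the pose at the moment of the call.
- hand_in(): hands the job in, once; it reports no verdict.
The state is a dict: "time_s": time; "qpos": joint angles; "joint_vel": joint speeds; "tau": joint torques, N m; "ee_pos": TCP position; "eef_rot": TCP orientation; "force": force on the tool from outside, world axes, zero at the start; "moment": the same for the moment, N m; "grip_width": finger opening in m.
Only numpy, scipy, OpenCV 4.12 (cv2) and the standard library are available. Lean on these libraries where they do the work, as an engineer would, in place of code of your own. Each camera call takes 0.05 s, during which the arm holds its last target.

## Working session

There is one attempt and no reset: what is moved stays moved. The work goes in short steps, Python scripts to look and compute and a tool call to move; the robot and the scene stay as the last step left them, time stands still between calls to the robot, and variables do not carry over. Pictures are saved under pics/ and viewed, and the job is handed in when it is done.

Besides the shell and the picture viewer there is one more tool, called after ">>>" as name(argument=value, ...) on one line, values as JSON. step_arm: Moves the arm, as the interface text tells. Its arguments: {"type":"object","properties":{"plan":{"type":"array","items":{"type":"object","properties":{"grip":{"type":"number"},"slide":{"type":"array","items":{"type":"number"}},"spin":{"type":"number"}}}},"force":{"type":"number"}},"required":["plan"]}

```bash
mkdir -p pics; python3 - <<'E'
from station import get_obs,cams
import cv2,numpy as np
np.set_printoptions(precision=4,suppress=True)
print(get_obs())
for n in ("side","top","wrist"):
    c=cams.calibration(n);print(n,c)
    cv2.imwrite(f"pics/{n}0.png",cams.camera(n))
E
```

```text
{'time_s': 0.0, 'qpos': array([ 1.2064,  0.3005,  1.5216, -0.    ,  1.3207, -0.0666]), 'joint_vel': array([-0.0007, -0.0003,  0.0012, -0.0011, -0.0013,  0.0002]), 'tau': array([ -0.0017, -53.181 , -35.2733,   0.0708,   0.0244,  -0.0001]), 'ee_pos': array([0.1613, 0.5255, 0.2049]), 'eef_rot': array([-1.5707,  0.0012,  1.2731]), 'force': array([ 0.6448, -0.9614,  0.1719]), 'moment': array([-0.0044,  0.0151,  0.0162]), 'grip_width': 0.09355448205664753}
side {'K': array([[434.4402,   0.    , 321.4541],
       [  0.    , 434.4402, 240.5588],
       [  0.    ,   0.    ,   1.    ]]), 'T': array([[ 0.9486,  0.1479, -0.2797,  0.2513],
       [-0.3163,  0.4698, -0.8242, -0.5184],
       [ 0.0095,  0.8703,  0.4925,  0.4595],
       [ 0.    ,  0.    ,  0.    ,  1.    ]])}
top {'K': array([[449.8434,   0.    , 311.4676],
       [  0.    , 449.8434, 237.4082],
       [  0.    ,   0.    ,   1.    ]]), 'T': array([[ 0.0237,  0.9722, -0.233 ,  0.2935],
       [-0.9997,  0.0244,  0.0002,  0.2009],
       [ 0.0059,  0.2329,  0.9725,  0.9833],
       [ 0.    ,  0.    ,  0.    ,  1.    ]])}
wrist {'K': array([[404.1233,   0.    , 319.3979],
       [  0.    , 404.1233, 233.5909],
       [  0.    ,   0.    ,   1.    ]]), 'T': array([[ 0.2927, -0.9272, -0.2336,  0.0942],
       [ 0.9562,  0.2836,  0.0724,  0.5465],
       [-0.0008, -0.2446,  0.9696,  0.385 ],
       [ 0.    ,  0.    ,  0.    ,  1.    ]])}
```

View pics/top0.png

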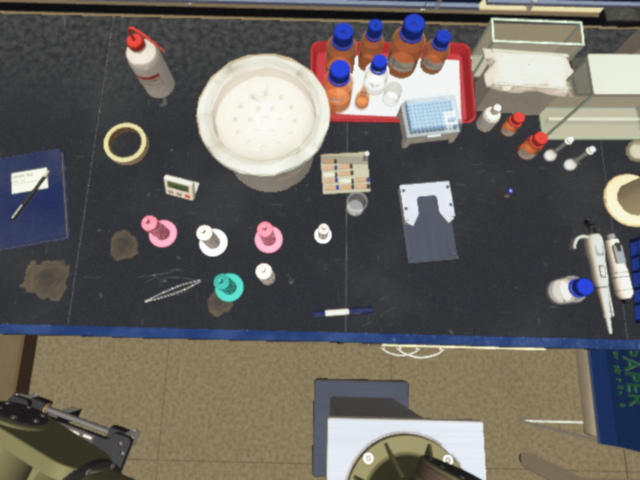

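View pics/side0.png

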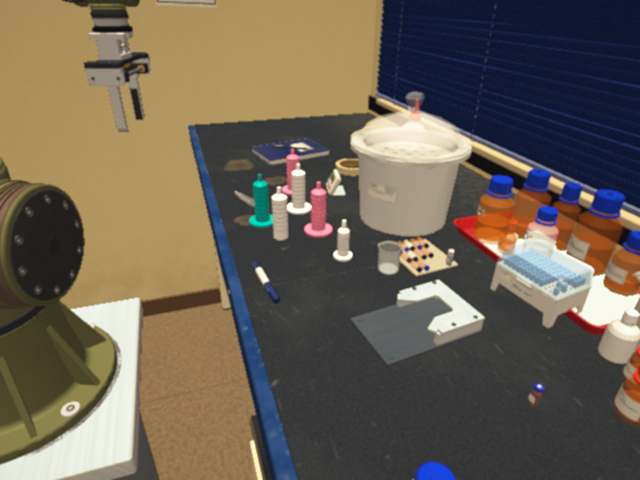

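View pics/wrist0.png

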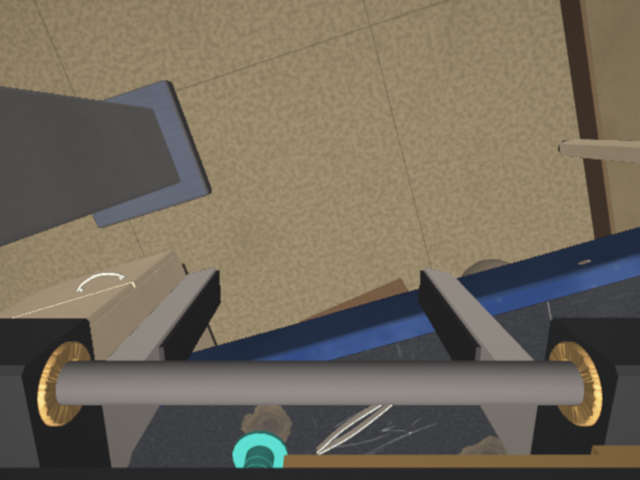

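The top view shows the large flanged white barrel at about (210,240). The small barrel is at (322,233), the plain tube at (265,273), and the stand at (428,220) with its slot open toward the robot. Next I zoom in for measurement.

```bash
cat > h.py <<'E'
import numpy as np,cv2
from station import get_obs,cams
np.set_printoptions(precision=4,suppress=True)
def ray(n,uv,c=None):
    c=c or cams.calibration(n);K,T=c["K"],c["T"]
    d=np.linalg.inv(K)@np.array([uv[0],uv[1],1.]);d=np.array([d[0],-d[1],-d[2]])
    return T[:3,3],T[:3,:3]@d
def onz(n,uv,z,c=None):
    o,d=ray(n,uv,c);return (o+d*(z-o[2])/d[2])
def proj(n,p,c=None):
    c=c or cams.calibration(n);K,T=c["K"],c["T"]
    q=T[:3,:3].T@(np.array(p)-T[:3,3]);q=np.array([q[0],-q[1],-q[2]]);q=K@q;return q[:2]/q[2]
E
python3 - <<'E'
from h import *
t=cv2.imread("pics/top0.png")
a=cv2.resize(t[170:280,380:480],None,fx=5,fy=5,interpolation=cv2.INTER_CUBIC)
b=cv2.resize(t[210:310,180:345],None,fx=4.5,fy=4.5,interpolation=cv2.INTER_CUBIC)
cv2.imwrite("pics/ta.png",a);cv2.imwrite("pics/tb.png",b)
s=cv2.imread("pics/side0.png")
cv2.imwrite("pics/sa.png",cv2.resize(s[265:375,340:500],None,fx=5,fy=5,interpolation=cv2.INTER_CUBIC))
cv2.imwrite("pics/sb.png",cv2.resize(s[140:270,230:370],None,fx=4.5,fy=4.5,interpolation=cv2.INTER_CUBIC))
E
```

```text
(no output)
```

View pics/ta.png

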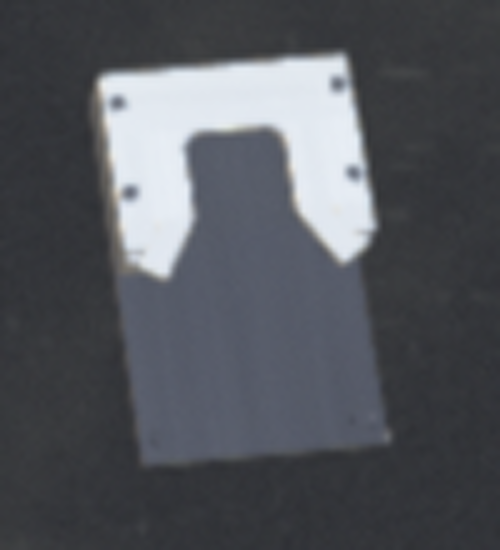

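View pics/tb.png

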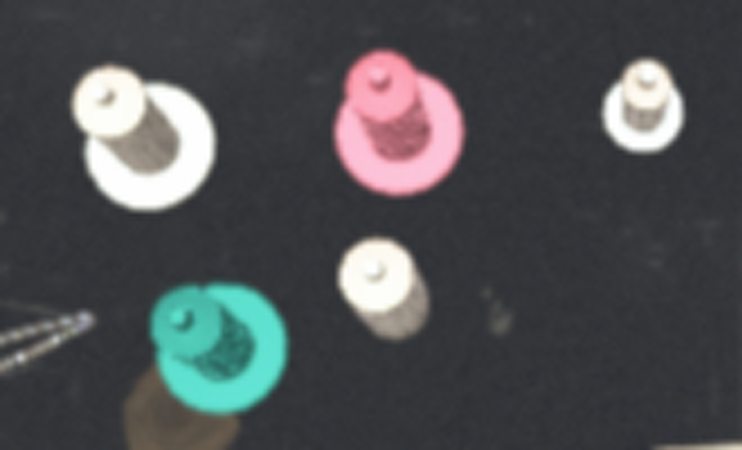

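View pics/sa.png

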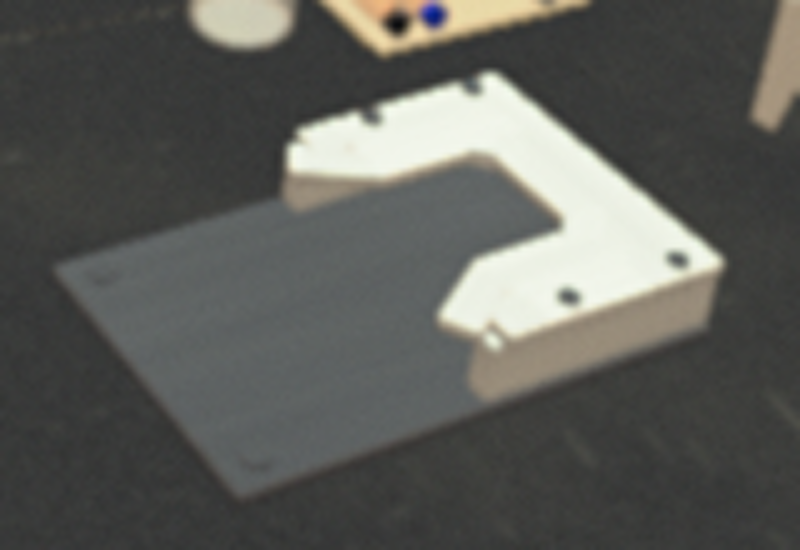

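View pics/sb.png

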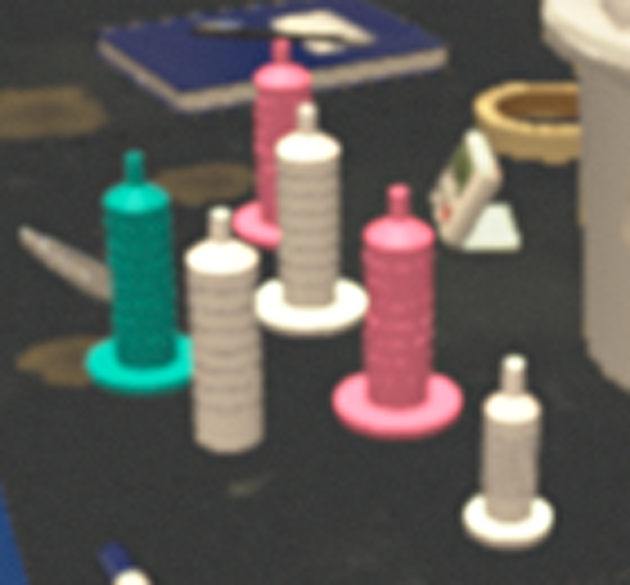

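```bash
python3 - <<'E'
from h import *
def un(p,o,s): return [(p[0]+.5)/s-.5+o[0],(p[1]+.5)/s-.5+o[1]]
P={}
for n,o,pts in (("top",(380,170),[(142,465),(388,440),(100,75),(345,53)]),("side",(340,265),[(57,268),(240,497),(495,70),(722,262)])):
    W=[onz(n,un(p,o,5),z)[:2] for p,z in zip(pts,(.006,.006,.032,.032))]
    W=np.array(W);print(n,W)
    fl,fr,bl,br=W
    x=(bl+br-fl-fr)/2;print("len",np.linalg.norm(x),"w",np.linalg.norm(fl-fr),np.linalg.norm(bl-br),"cent",W.mean(0),"yaw",np.degrees(np.arctan2(x[1],x[0])), "yaw from y",np.degrees(np.arctan2(*( (fl-fr+bl-br)*[-1,1]))) )
    c=W.mean(0);x/=np.linalg.norm(x);print("slot_end",c+.04*x)
# slot closed end etc. top
for p in [(187,135),(285,130),(195,215),(295,210),(168,280),(345,265)]: print(onz("top",un(p,(380,170),5),.032)[:2])
# objects
t=cv2.imread("pics/top0.png");s=cv2.imread("pics/side0.png")
def flange(n,im,box,thr,z):
    x0,y0,x1,y1=box
    g=im[y0:y1,x0:x1].astype(int)
    m=((g.min(2)>thr)).astype(np.uint8)
    cs,_=cv2.findContours(m,cv2.RETR_EXTERNAL,cv2.CHAIN_APPROX_NONE)
    c=max(cs,key=cv2.contourArea).reshape(-1,2)+[x0,y0]
    return np.array([onz(n,p,z)[:2] for p in c]),c
from scipy.optimize import least_squares
def fit(w,r,side):
    # tangential circle, known radius, robust from points farthest
    f=lambda q:np.linalg.norm(w-q,axis=1)-r
    q=w.mean(0)
    for _ in range(3): q=least_squares(f,q,loss='soft_l1',f_scale=.0008).x
    return q,np.median(abs(f(q)))
for nm,box,r,z in (("barrel",(190,215,235,262),.031,.006),("small",(308,220,338,250),.019,.004),):
    w,c=flange("top",t,box,150,z)
    print(nm,fit(w,r,0))
# tops: nozzle tip z=.116
for nm,p,z in (("barrel",(106,97),.116),("plain",(374,269),.116),("small",(648,75),.082),("turq",(183,320),.116),("pink",(380,79),.116)):
    print(nm,"top-nozzle",onz("top",un(p,(180,210),4.5),z)[:2])
for nm,p,z in (("barrel",(308,106),.116),("plain",(219,210),.116),("small",(514,360),.082),("turq",(134,155),.116),("pink",(400,189),.116),("pink2",(281,43),.116)):
    print(nm,"side-nozzle",onz("side",un(p,(230,140),4.5),z)[:2])
E
```

```text
top [[ 0.4758 -0.0136]
 [ 0.4897 -0.123 ]
 [ 0.6479  0.0063]
 [ 0.6612 -0.1042]]
len 0.17291427177150234 w 0.11023893576058862 0.11123399150479003 cent [ 0.5687 -0.0586] yaw 6.421585354863673 yaw from y 7.073078594315021
slot_end [ 0.6084 -0.0541]
side [[ 0.4739 -0.0149]
 [ 0.486  -0.1237]
 [ 0.6459  0.0085]
 [ 0.6565 -0.1035]]
len 0.17262029602743198 w 0.1094672445153405 0.11246144507303048 cent [ 0.5656 -0.0584] yaw 7.26794905003083 yaw from y 5.875315830596728
slot_end [ 0.6053 -0.0534]
[ 0.6206 -0.0319]
[ 0.6241 -0.0757]
[ 0.5836 -0.0343]
[ 0.587  -0.0785]
[ 0.5535 -0.0215]
[ 0.5623 -0.0995]
barrel (array([0.5123, 0.4205]), np.float64(0.0011389067003758566))
small (array([0.5361, 0.1762]), np.float64(0.0007747868702108439))
barrel top-nozzle [0.5086 0.4161]
plain top-nozzle [0.4348 0.2942]
small top-nozzle [0.5337 0.1762]
turq top-nozzle [0.4106 0.3752]
pink top-nozzle [0.5198 0.2957]
barrel side-nozzle [0.5105 0.4216]
plain side-nozzle [0.4334 0.298 ]
small side-nozzle [0.5329 0.1782]
turq side-nozzle [0.4102 0.3781]
pink side-nozzle [0.5204 0.298 ]
pink2 side-nozzle [0.5246 0.5278]
```

```bash
cat >> h.py <<'E'
from scipy.spatial.transform import Rotation as Rn
def totool(target):
    o=get_obs();R=Rn.from_euler('xyz',o["eef_rot"]).as_matrix()
    d=R.T@(np.array(target)-o["ee_pos"]);print("t",o["time_s"],"pos",o["ee_pos"],"rot",o["eef_rot"],"w",o["grip_width"],"F",o["force"],"tool delta",d);return d
E
python3 - <<'E'
from h import *
totool([.5115,.4195,.2])
for p in [(200,130),(225,165),(250,175),(265,60),(264,187)]:print(p,onz("top",p,.15)[:2],onz("top",p,.2)[:2],onz("top",p,0)[:2])
print(onz("side",(400,230),0), onz("side",(352,150),.2),onz("side",(412,160),.2))
E
```

```text
t 0.15 pos [0.1613 0.5256 0.205 ] rot [-1.5707  0.0009  1.273 ] w 0.09403753567500425 F [-0.2878  0.1658 -0.0447] tool delta [ 0.0013  0.005  -0.3659]
(200, 130) [0.7101 0.4308] [0.6851 0.417 ] [0.7851 0.4722]
(225, 165) [0.6361 0.3753] [0.6155 0.3649] [0.6977 0.4067]
(250, 175) [0.6163 0.3247] [0.597  0.3173] [0.6744 0.347 ]
(265, 60) [0.874  0.3075] [0.8391 0.3011] [0.9785 0.3267]
(264, 187) [0.5921 0.296 ] [0.5742 0.2903] [0.6459 0.3131]
[0.6963 0.2432 0.    ] [0.5667 0.2338 0.2   ] [0.6493 0.1481 0.2   ]
```

>>> step_arm(plan=[{"grip": -1,"slide": [0,0,-0.023]},{"slide": [0,0,-0.023],"grip": -1},{"slide": [0,0,-0.023],"grip": -1},{"slide": [0,0,-0.023],"grip": -1},{"slide": [0,0,-0.023],"grip": -1},{"slide": [0,0,-0.023],"grip": -1},{"slide": [0,0,-0.023],"grip": -1},{"slide": [0,0,-0.023],"grip": -1},{"slide": [0,0,-0.023],"grip": -1},{"slide": [0,0,-0.023],"grip": -1},{"slide": [0,0,-0.023],"grip": -1},{"slide": [0,0,-0.023],"grip": -1},{"slide": [0,0,-0.023],"grip": -1},{"slide": [0,0,-0.023],"grip": -1},{"slide": [0,0,-0.023],"grip": -1},{"slide": [0,0,-0.021],"grip": -1},{"slide": [0,0,0],"grip": -1},{"slide": [0,0,0],"grip": -1}], force=15)

```text
schema error: expected keys grip, slide, spin
```

```bash
python3 - <<'E'
from h import *
totool([.5115,.4195,.063])
c=cams.calibration("wrist");i=cams.camera("wrist");cv2.imwrite("pics/w1.png",i)
print(proj("wrist",[.5115,.4195,.116],c),proj("wrist",[.5115,.4195,.006],c),c)
E
```

```text
t 0.15 pos [0.1613 0.5256 0.205 ] rot [-1.5707  0.0009  1.273 ] w 0.09403753567500425 F [-0.2878  0.1658 -0.0447] tool delta [ 0.0015  0.142  -0.3659]
[320.3431 626.1717] [320.1936 514.9584] {'K': array([[404.1233,   0.    , 319.3979],
       [  0.    , 404.1233, 233.5909],
       [  0.    ,   0.    ,   1.    ]]), 'T': array([[ 0.2927, -0.9272, -0.2337,  0.0942],
       [ 0.9562,  0.2837,  0.0722,  0.5465],
       [-0.0007, -0.2446,  0.9696,  0.3851],
       [ 0.    ,  0.    ,  0.    ,  1.    ]])}
```

View pics/w1.png

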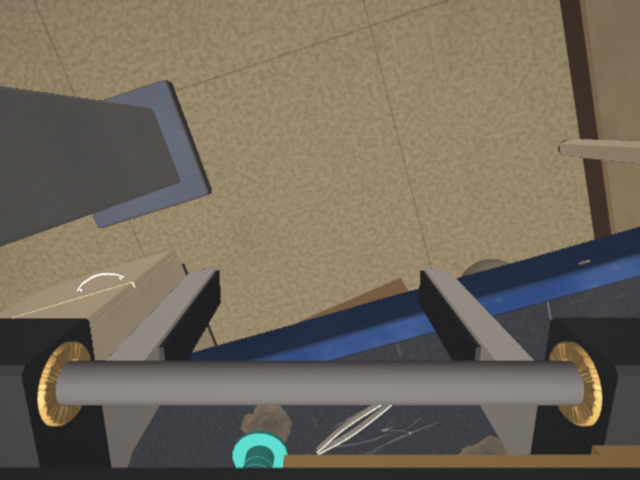

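The arm has not moved: the call was refused because every row needs "spin". The wrist view is unchanged.

>>> step_arm(plan=[{"grip": -1,"slide": [0,0,-0.023],"spin": 0},{"slide": [0,0,-0.023],"grip": -1,"spin": 0},{"slide": [0,0,-0.023],"grip": -1,"spin": 0},{"slide": [0,0,-0.023],"grip": -1,"spin": 0},{"slide": [0,0,-0.023],"grip": -1,"spin": 0},{"slide": [0,0,-0.023],"grip": -1,"spin": 0},{"slide": [0,0,-0.023],"grip": -1,"spin": 0},{"slide": [0,0,-0.023],"grip": -1,"spin": 0},{"slide": [0,0,-0.023],"grip": -1,"spin": 0},{"slide": [0,0,-0.023],"grip": -1,"spin": 0},{"slide": [0,0,-0.023],"grip": -1,"spin": 0},{"slide": [0,0,-0.023],"grip": -1,"spin": 0},{"slide": [0,0,-0.023],"grip": -1,"spin": 0},{"slide": [0,0,-0.023],"grip": -1,"spin": 0},{"slide": [0,0,-0.023],"grip": -1,"spin": 0},{"slide": [0,0,-0.021],"grip": -1,"spin": 0},{"slide": [0,0,0],"grip": -1,"spin": 0},{"slide": [0,0,0],"grip": -1,"spin": 0}], force=15)

```text
time_s: 1.7
ee_pos: [0.5116, 0.4179, 0.2047]
eef_rot: [-1.57, 0.001, 1.272]
force: [-0.0, 0.6, -0.8]
grip_width: 0.0938
```

```bash
python3 - <<'E'
from h import *
totool([.5115,.4195,.063])
c=cams.calibration("wrist");i=cams.camera("wrist");cv2.imwrite("pics/w2.png",i)
print(proj("wrist",[.5115,.4195,.116],c),proj("wrist",[.5115,.4195,.006],c))
E
```

```text
t 1.7 pos [0.5116 0.4179 0.2047] rot [-1.5701  0.0007  1.2717] w 0.09375804965072652 F [-0.0233  0.5896 -0.7957] tool delta [0.0016 0.1417 0.0005]
[321.269  236.3337] [320.8169 207.3528]
```

View pics/w2.png

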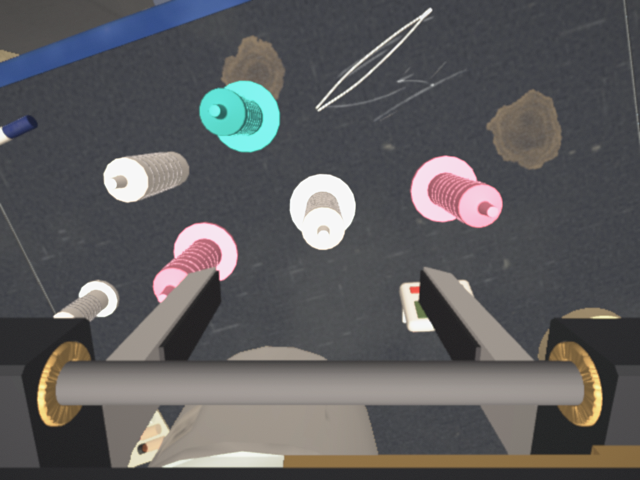

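The barrel is centred under the gripper: nozzle at (323,231), flange at (322,206), within about 2 mm of prediction. Neighbours are clear of the fingers, so I descend and grip.

>>> step_arm(plan=[{"grip": -1,"slide": [0.002,0.012,0],"spin": 0},{"grip": -1,"slide": [0,0.013,0],"spin": 0},{"grip": -1,"slide": [0,0.013,0],"spin": 0},{"grip": -1,"slide": [0,0.013,0],"spin": 0},{"grip": -1,"slide": [0,0.013,0],"spin": 0},{"grip": -1,"slide": [0,0.013,0],"spin": 0},{"grip": -1,"slide": [0,0.013,0],"spin": 0},{"grip": -1,"slide": [0,0.013,0],"spin": 0},{"grip": -1,"slide": [0,0.013,0],"spin": 0},{"grip": -1,"slide": [0,0.013,0],"spin": 0},{"grip": -1,"slide": [0,0.012,0],"spin": 0},{"grip": -1,"slide": [0,0,0],"spin": 0},{"grip": -1,"slide": [0,0,0],"spin": 0},{"grip": 0,"slide": [0,0,0],"spin": 0},{"grip": 0.2,"slide": [0,0,0],"spin": 0},{"grip": 0.3,"slide": [0,0,0],"spin": 0}], force=10)

```text
time_s: 3.08
ee_pos: [0.5122, 0.4205, 0.0653]
eef_rot: [-1.572, -0.001, 1.273]
force: [-0.8, -0.0, -0.3]
grip_width: 0.0774
```

>>> step_arm(plan=[{"grip": 0.4,"slide": [0,0,0],"spin": 0},{"grip": 0.6,"slide": [0,0,0],"spin": 0},{"grip": 1,"slide": [0,0,0],"spin": 0},{"grip": 1,"slide": [0,0,0],"spin": 0},{"grip": 1,"slide": [0,0,0],"spin": 0},{"grip": 1,"slide": [0,0,0],"spin": 0},{"grip": 1,"slide": [0,0,0],"spin": 0},{"grip": 1,"slide": [0,0,0],"spin": 0}], force=20)

```text
time_s: 3.75
ee_pos: [0.5118, 0.4203, 0.0644]
eef_rot: [-1.571, 0.0, 1.273]
force: [0.0, 0.8, -0.2]
grip_width: 0.0316
```

```bash
python3 - <<'E'
from h import *
totool([.46,.3,.2])
cv2.imwrite("pics/w3.png",cams.camera("wrist"))
E
```

```text
t 3.75 pos [0.5118 0.4203 0.0644] rot [-1.5707  0.      1.273 ] w 0.03158147264450337 F [ 0.0405  0.7736 -0.2042] tool delta [-0.1302 -0.1356  0.0143]
```

View pics/w3.png

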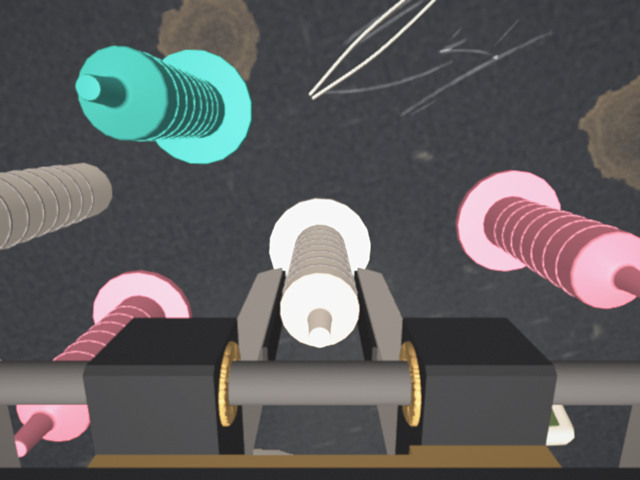

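The barrel is held: opening 31.6 mm, tube between the pads at (320,310), flange flat on the bench. Lifting next.

>>> step_arm(plan=[{"grip": 1,"slide": [0,-0.007,0],"spin": 0},{"grip": 1,"slide": [0,-0.013,0],"spin": 0},{"grip": 1,"slide": [0,-0.015,0],"spin": 0},{"grip": 1,"slide": [0,-0.015,0],"spin": 0},{"grip": 1,"slide": [0,-0.015,0],"spin": 0},{"grip": 1,"slide": [0,-0.015,0],"spin": 0},{"grip": 1,"slide": [0,-0.015,0],"spin": 0},{"grip": 1,"slide": [0,-0.015,0],"spin": 0},{"grip": 1,"slide": [0,-0.015,0],"spin": 0},{"grip": 1,"slide": [0,-0.01,0],"spin": 0},{"grip": 1,"slide": [0,-0.005,0],"spin": 0},{"grip": 1,"slide": [0,0,0],"spin": 0}], force=25)

```text
time_s: 4.8
ee_pos: [0.5121, 0.4205, 0.206]
eef_rot: [-1.572, -0.002, 1.273]
force: [-0.1, -1.1, -0.6]
grip_width: 0.0315
```

```bash
python3 - <<'E'
from h import *
totool([.46,.3,.2])
totool([.5127,-.0651,.204])
i=cams.camera("side");cv2.imwrite("pics/s4.png",i)
E
```

```text
t 4.8 pos [0.5121 0.4205 0.206 ] rot [-1.572  -0.0017  1.273 ] w 0.031517428694544554 F [-0.1449 -1.0533 -0.6437] tool delta [-0.1305  0.0058  0.0145]
t 4.8 pos [0.5121 0.4205 0.206 ] rot [-1.572  -0.0017  1.273 ] w 0.031517428694544554 F [-0.1449 -1.0533 -0.6437] tool delta [-0.4641  0.0014 -0.1431]
```

View pics/s4.png

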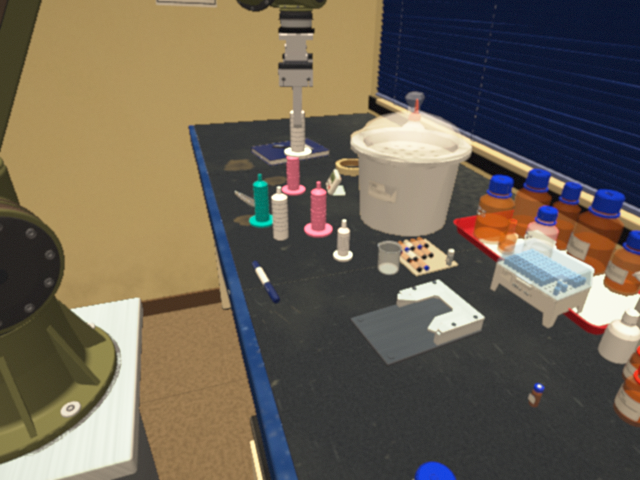

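The barrel is lifted upright, and the others are untouched.

>>> step_arm(plan=[{"grip": 1,"slide": [-0.01,0,0],"spin": 0},{"grip": 1,"slide": [-0.02,0,0],"spin": 0},{"grip": 1,"slide": [-0.028,0,0],"spin": 0},{"grip": 1,"slide": [-0.028,0,0],"spin": 0},{"grip": 1,"slide": [-0.028,0,0],"spin": 0},{"grip": 1,"slide": [-0.028,0,0],"spin": 0},{"grip": 1,"slide": [-0.028,0,0],"spin": 0},{"grip": 1,"slide": [-0.028,0,0],"spin": 0},{"grip": 1,"slide": [-0.028,0,-0.006],"spin": 0},{"grip": 1,"slide": [-0.028,0,-0.014],"spin": 0},{"grip": 1,"slide": [-0.028,0,-0.018],"spin": 0},{"grip": 1,"slide": [-0.028,0,-0.018],"spin": 0},{"grip": 1,"slide": [-0.028,0,-0.018],"spin": 0},{"grip": 1,"slide": [-0.028,0,-0.018],"spin": 0},{"grip": 1,"slide": [-0.028,0,-0.018],"spin": 0},{"grip": 1,"slide": [-0.028,0,-0.016],"spin": 0},{"grip": 1,"slide": [-0.027,0,-0.012],"spin": 0},{"grip": 1,"slide": [-0.015,0,-0.005],"spin": 0},{"grip": 1,"slide": [0,0,0],"spin": 0},{"grip": 1,"slide": [0,0,0],"spin": 0}])

```text
time_s: 6.52
ee_pos: [0.512, -0.0655, 0.2036]
eef_rot: [-1.569, 0.0, 1.271]
force: [0.5, 1.0, -0.8]
grip_width: 0.0317
```

```bash
python3 - <<'E'
from h import *
totool([.5127,-.0651,.0734])
i=cams.camera("side");cv2.imwrite("pics/s5.png",i[150:400,240:560])
c=cams.calibration("wrist");cv2.imwrite("pics/w5.png",cams.camera("wrist"))
E
```

```text
t 6.5167 pos [ 0.512  -0.0655  0.2036] rot [-1.5693  0.      1.2715] w 0.031703004189380095 F [ 0.5316  1.0389 -0.8186] tool delta [ 0.0006  0.1302 -0.0007]
```

View pics/w5.png

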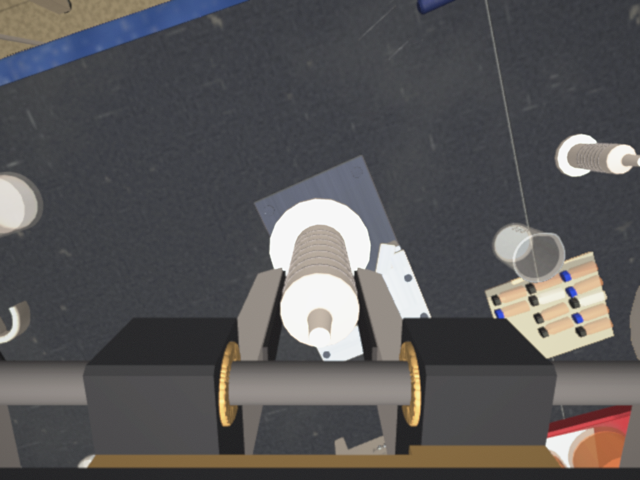

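View pics/s5.png

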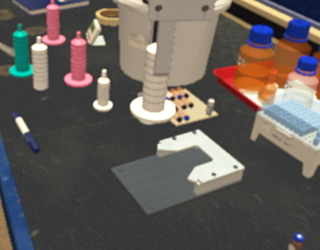

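The barrel hangs upright over the stand's bare front half. The base plate's front corners show at (255,203) and (361,156). I check the stand against those.

```bash
python3 - <<'E'
from h import *
c=cams.calibration("wrist")
a=onz("wrist",(255,203),.006,c)[:2];b=onz("wrist",(361,156),.006,c)[:2];print(a,b)
d=b-a;d/=np.linalg.norm(d);x=np.array([d[1],-d[0]]);print("yaw",np.degrees(np.arctan2(x[1],x[0])),np.linalg.norm(a-b),"end",(a+b)/2+.128*x)
E
```

```text
[ 0.4898 -0.121 ] [ 0.4769 -0.0133]
yaw 6.8028756504478665 0.10848842517901512 end [ 0.6104 -0.052 ]
```

>>> step_arm(plan=[{"grip": 1,"slide": [0,0.008,0],"spin": 0},{"grip": 1,"slide": [0,0.012,0],"spin": 0},{"grip": 1,"slide": [0,0.012,0],"spin": 0},{"grip": 1,"slide": [0,0.012,0],"spin": 0},{"grip": 1,"slide": [0,0.012,0],"spin": 0},{"grip": 1,"slide": [0,0.012,0],"spin": 0},{"grip": 1,"slide": [0,0.012,0],"spin": 0},{"grip": 1,"slide": [0,0.012,0],"spin": 0},{"grip": 1,"slide": [0,0.012,0],"spin": 0},{"grip": 1,"slide": [0,0.01,0],"spin": 0},{"grip": 1,"slide": [0,0.008,0],"spin": 0},{"grip": 1,"slide": [0,0.005,0],"spin": 0},{"grip": 1,"slide": [0,0.003,0],"spin": 0},{"grip": 1,"slide": [0,0,0],"spin": 0}])

```text
time_s: 7.78
ee_pos: [0.5123, -0.0651, 0.074]
eef_rot: [-1.57, 0.0, 1.273]
force: [-0.1, 0.5, -0.3]
grip_width: 0.0319
```

```bash
python3 - <<'E'
from h import *
d=totool([.604,-.0545,.0735])
t=cams.camera("top");cv2.imwrite("pics/t6.png",cv2.resize(t[150:280,360:500],None,fx=4,fy=4))
i=cams.camera("side");cv2.imwrite("pics/s6.png",cv2.resize(i[170:400,300:520],None,fx=2.5,fy=2.5))
E
```

```text
t 7.7833 pos [ 0.5123 -0.0651  0.074 ] rot [-1.5703  0.0001  1.2732] w 0.03185855158650609 F [-0.0935  0.5074 -0.3459] tool delta [ 0.037   0.0005 -0.0846]
```

View pics/s6.png

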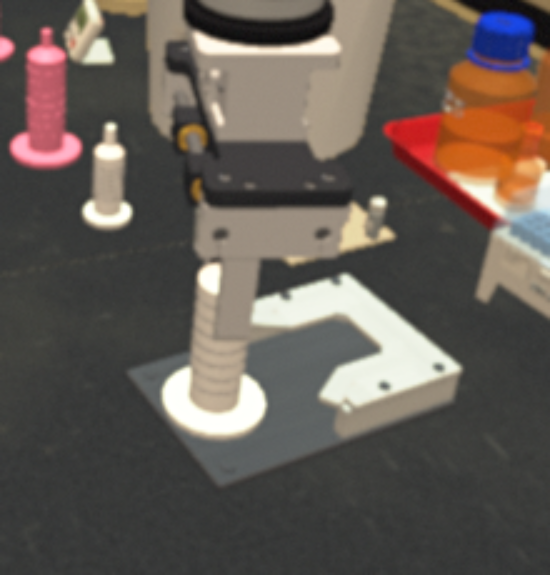

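View pics/t6.png

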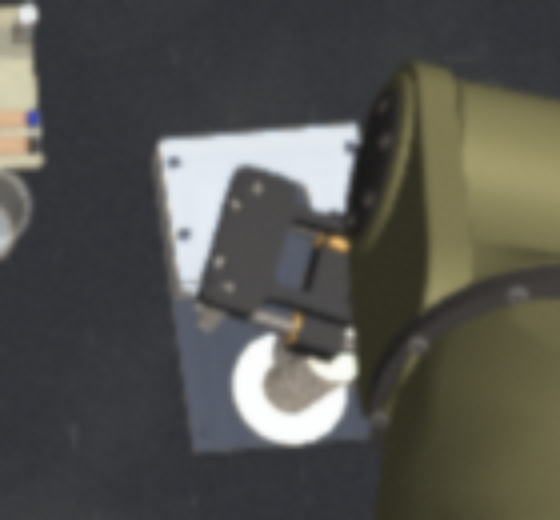

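The barrel is just above the base plate, short of the slotted plate and centred on the slot. I slide it in.

>>> step_arm(plan=[{"grip": 1,"slide": [0.0026,0,-0.006],"spin": 0},{"grip": 1,"slide": [0.0026,0,-0.006],"spin": 0},{"grip": 1,"slide": [0.0026,0,-0.006],"spin": 0},{"grip": 1,"slide": [0.0026,0,-0.006],"spin": 0},{"grip": 1,"slide": [0.0026,0,-0.006],"spin": 0},{"grip": 1,"slide": [0.0026,0,-0.006],"spin": 0},{"grip": 1,"slide": [0.0026,0,-0.006],"spin": 0},{"grip": 1,"slide": [0.0026,0,-0.006],"spin": 0},{"grip": 1,"slide": [0.0026,0,-0.006],"spin": 0},{"grip": 1,"slide": [0.0026,0,-0.006],"spin": 0},{"grip": 1,"slide": [0.0026,0,-0.006],"spin": 0},{"grip": 1,"slide": [0,0,0],"spin": 0}])

```text
time_s: 8.88
ee_pos: [0.5849, -0.0571, 0.0744]
eef_rot: [-1.571, -0.0, 1.273]
force: [0.7, 0.6, -1.9]
grip_width: 0.0315
```

```bash
python3 - <<'E'
from h import *
d=totool([.605,-.0543,.0735])
i=cams.camera("side");cv2.imwrite("pics/s7.png",cv2.resize(i[220:380,320:520],None,fx=3.5,fy=3.5))
E
```

```text
t 8.8833 pos [ 0.5849 -0.0571  0.0744] rot [-1.5712 -0.0001  1.2732] w 0.031513626556139686 F [ 0.7362  0.5709 -1.8591] tool delta [ 0.0086  0.0009 -0.0184]
```

View pics/s7.png

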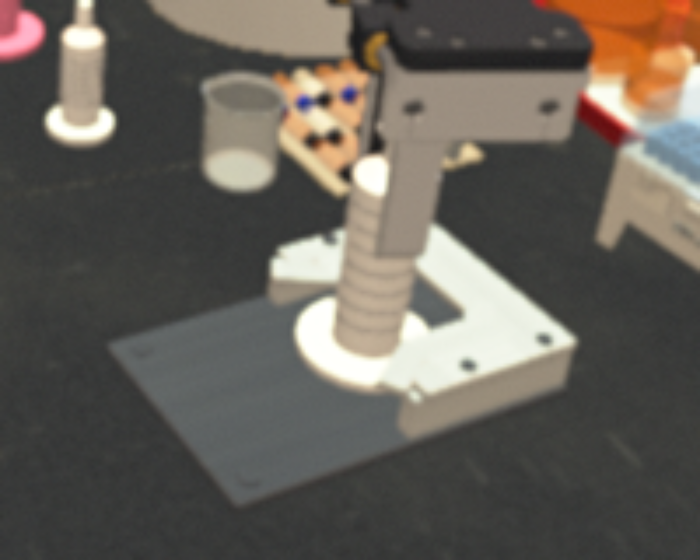

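The flange is passing beneath the plate, and the tube is in the mouth of the slot.

>>> step_arm(plan=[{"grip": 1,"slide": [0.0021,0,-0.0045],"spin": 0},{"grip": 1,"slide": [0.0021,0,-0.0045],"spin": 0},{"grip": 1,"slide": [0.0021,0,-0.0045],"spin": 0},{"grip": 1,"slide": [0.0021,0,-0.0045],"spin": 0},{"grip": 1,"slide": [0,0,0],"spin": 0},{"grip": 1,"slide": [0,0,0],"spin": 0}])

```text
time_s: 9.43
ee_pos: [0.6037, -0.0544, 0.0743]
eef_rot: [-1.571, 0.0, 1.273]
force: [-0.6, -0.0, -1.5]
grip_width: 0.0314
```

```bash
python3 - <<'E'
from h import *
d=totool([.607,-.054,.0705])
i=cams.camera("side");cv2.imwrite("pics/s8.png",cv2.resize(i[220:380,320:520],None,fx=3.5,fy=3.5))
E
```

```text
t 9.4333 pos [ 0.6037 -0.0544  0.0743] rot [-1.5706  0.      1.2731] w 0.03144755281326499 F [-0.6297 -0.0015 -1.5333] tool delta [ 0.0014  0.0038 -0.003 ]
```

View pics/s8.png

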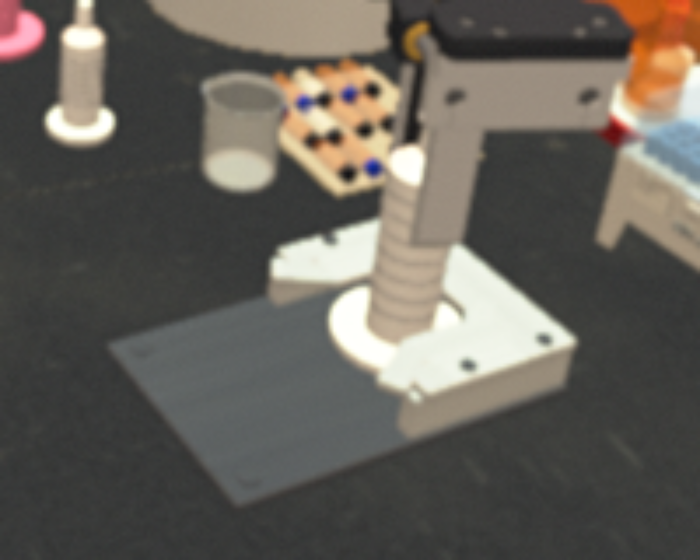

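Nearly home, with no contact yet. I edge in, watching the force.

>>> step_arm(plan=[{"grip": 1,"slide": [0.0004,0.001,-0.001],"spin": 0},{"grip": 1,"slide": [0.0004,0.001,-0.001],"spin": 0},{"grip": 1,"slide": [0.0004,0.001,-0.001],"spin": 0},{"grip": 1,"slide": [0,0,0],"spin": 0},{"grip": 1,"slide": [0,0,0],"spin": 0}])

```text
time_s: 9.9
ee_pos: [0.6068, -0.0543, 0.0713]
eef_rot: [-1.571, 0.0, 1.273]
force: [0.5, -0.4, -1.3]
grip_width: 0.0316
```

>>> step_arm(plan=[{"grip": 1,"slide": [0.0004,0,-0.001],"spin": 0},{"grip": 1,"slide": [0.0004,0,-0.001],"spin": 0},{"grip": 1,"slide": [0,0,0],"spin": 0},{"grip": 1,"slide": [0,0,0],"spin": 0}])

```text
time_s: 10.23
ee_pos: [0.609, -0.054, 0.0714]
eef_rot: [-1.571, 0.0, 1.273]
force: [0.2, 0.2, -2.1]
grip_width: 0.0314
```

>>> step_arm(plan=[{"grip": 1,"slide": [0.0004,0,-0.001],"spin": 0},{"grip": 1,"slide": [0.0004,0,-0.001],"spin": 0},{"grip": 1,"slide": [0,0,0],"spin": 0},{"grip": 1,"slide": [0,0,0],"spin": 0}])

```text
time_s: 10.57
ee_pos: [0.6104, -0.054, 0.0713]
eef_rot: [-1.569, 0.001, 1.273]
force: [-5.7, -0.8, 1.5]
grip_width: 0.0316
```

```bash
python3 - <<'E'
from h import *
d=totool([.607,-.054,.0705])
i=cams.camera("side");cv2.imwrite("pics/s9.png",cv2.resize(i[250:350,370:480],None,fx=5.5,fy=5.5,interpolation=cv2.INTER_CUBIC))
E
```

```text
t 10.5667 pos [ 0.6104 -0.054   0.0713] rot [-1.5689  0.0007  1.273 ] w 0.031557719533422623 F [-5.6757 -0.7928  1.5311] tool delta [-0.001   0.0009  0.0033]
```

View pics/s9.png

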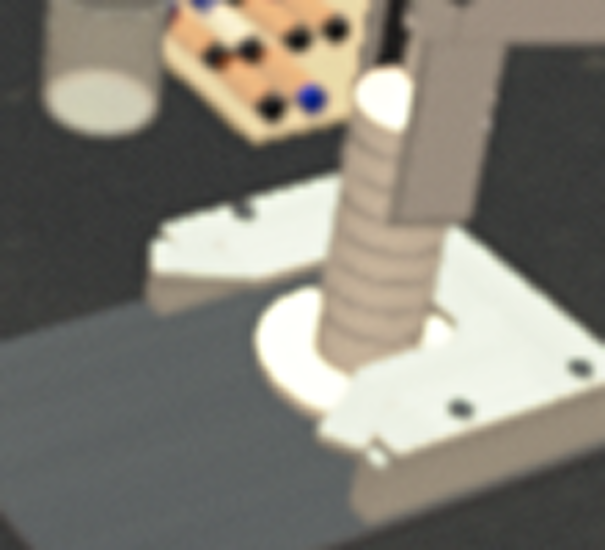

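The end-stop contact is felt (-5.7 N in x), so it is home. I ease off 1 mm, lower 1 mm, open and retreat up.

>>> step_arm(plan=[{"grip": 1,"slide": [-0.0004,0.0005,0.001],"spin": 0},{"grip": 1,"slide": [0,0.0005,0],"spin": 0},{"grip": 1,"slide": [0,0,0],"spin": 0},{"grip": 0.25,"slide": [0,0,0],"spin": 0},{"grip": 0.1,"slide": [0,0,0],"spin": 0},{"grip": -0.2,"slide": [0,0,0],"spin": 0},{"grip": -0.6,"slide": [0,0,0],"spin": 0},{"grip": -1,"slide": [0,0,0],"spin": 0},{"grip": -1,"slide": [0,0,0],"spin": 0},{"grip": -1,"slide": [0,0,0],"spin": 0},{"grip": -1,"slide": [0,0,0],"spin": 0},{"grip": -1,"slide": [0,0,0],"spin": 0}], force=10)

```text
time_s: 11.62
ee_pos: [0.61, -0.054, 0.0704]
eef_rot: [-1.571, 0.0, 1.273]
force: [1.0, -0.6, 0.1]
grip_width: 0.0853
```

>>> step_arm(plan=[{"grip": -1,"slide": [0,-0.005,0],"spin": 0},{"grip": -1,"slide": [0,-0.01,0],"spin": 0},{"grip": -1,"slide": [0,-0.015,0],"spin": 0},{"grip": -1,"slide": [0,-0.02,0],"spin": 0},{"grip": -1,"slide": [0,-0.02,0],"spin": 0},{"grip": -1,"slide": [0,-0.02,0],"spin": 0},{"grip": -1,"slide": [0,-0.02,0],"spin": 0},{"grip": -1,"slide": [0,-0.015,0],"spin": 0},{"grip": -1,"slide": [0,-0.01,0],"spin": 0},{"grip": -1,"slide": [0,0,0],"spin": 0},{"grip": -1,"slide": [0,0,0],"spin": 0}])

```text
time_s: 12.53
ee_pos: [0.61, -0.054, 0.2056]
eef_rot: [-1.571, -0.0, 1.273]
force: [-0.4, -0.4, 0.3]
grip_width: 0.0937
```

```bash
python3 - <<'E'
from h import *
d=totool([.607,-.054,.0705])
c=cams.calibration("wrist");w=cams.camera("wrist");cv2.imwrite("pics/w10.png",w)
s=cams.camera("side");cv2.imwrite("pics/s10.png",s)
cv2.imwrite("pics/t10.png",cams.camera("top"))
for z in (.122,.106): print(proj("wrist",[.6095,-.054,z],c),proj("side",[.6095,-.054,z]))
E
```

```text
t 12.5333 pos [ 0.61   -0.054   0.2056] rot [-1.5712 -0.0001  1.273 ] w 0.09373474546457114 F [-0.3504 -0.4322  0.3255] tool delta [-0.0009  0.1351  0.0029]
[318.7531 238.2859] [448.413  255.6398]
[318.7823 232.5344] [446.7897 264.667 ]
```

View pics/s10.png

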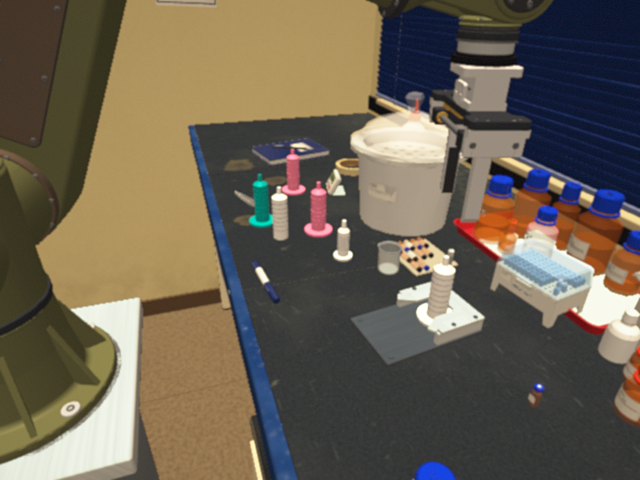

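View pics/w10.png

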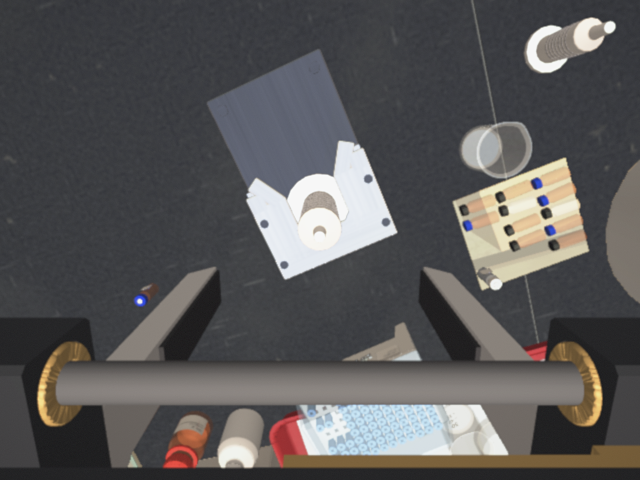

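```bash
python3 - <<'E'
from h import *
c=cams.calibration("wrist")
W=np.array([onz("wrist",p,z,c)[:2] for p,z in (((320,50),.006),((208,101),.006),((396,233),.032),((286,278),.032))])
x=(W[2]+W[3]-W[0]-W[1])/2;L=np.linalg.norm(x);x/=L;y=np.array([-x[1],x[0]]);e=W.mean(0)+.04*x
b=onz("wrist",(320,234),.122,c)[:2];print(L,"end",e,"nozzle",b,"offset",(b-e)@x,(b-e)@y)
b=onz("side",(449,252),.122)[:2];e2=np.array([.607,-.054]);print("side",b,(b-e2)@x,(b-e2)@y)
E
```

```text
0.17160864620174565 end [ 0.6072 -0.0522] nozzle [ 0.606  -0.0522] offset -0.0011663552070109416 0.00016785671262553936
side [ 0.6163 -0.0451] 0.010210710394093797 0.00782463789095576
```

```bash
python3 - <<'E'
from h import *
s=cv2.imread("pics/s10.png");cv2.imwrite("pics/s10z.png",cv2.resize(s[240:345,380:490],None,fx=5,fy=5,interpolation=cv2.INTER_CUBIC))
for z in (.1,.06):print(proj("side",[.609,-.054,z])-[380,240])
E
```

```text
[65.9051 28.0512]
[62.0541 49.5117]
```

View pics/s10z.png

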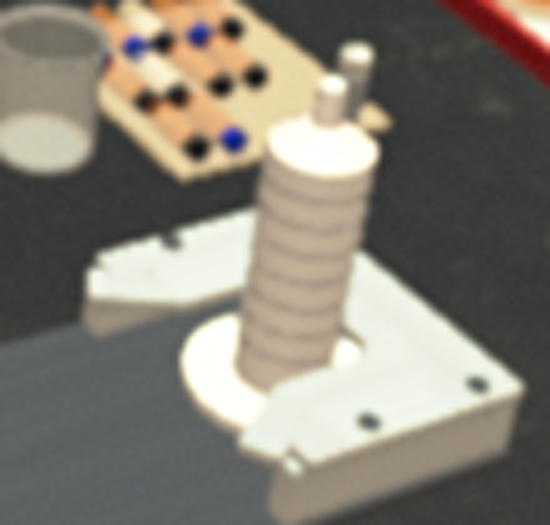

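The first side pixel was a mistake: I picked a vial behind the barrel. The real nozzle tip is at about (446,257), which agrees with upright and home. The flange is under the plate and the gripper is clear.

```bash
python3 - <<'E'
from h import *
b=onz("side",(446.2,256.5),.122)[:2];d=b-[.607,-.054];print(b,d)
from station import hand_in
print(hand_in())
E
```

```text
[ 0.605  -0.0551] [-0.002  -0.0011]
the job is handed in; nothing more can be done
None
```

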